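# Put the machine clamping set back in its insert tray

## Task

Put the milling clamping set away in the blue tray of black inserts: the slotted strap clamp, the step block, the T-nut and the tall coupling nut, each set down gently, not dropped, right way up and flat on the floor of the recess cut for it. Leave the plain flat-bar and square-bar offcuts lying where they are.

Things in the scene. Friction and masses are not known exactly. Their poses are not given: they have to be found in the camera images.
- strap_center (a point): Strap clamp, to be put away: flat bright steel bar 100 x 32 x 18 mm (x, y, z) with an open lengthwise slot 52 x 13 mm through its middle (x from -22 to +30 mm), a toothed, stepped heel at the -x end and a bevelled nose at the +x end. The point is at mid length and mid width, 9 mm above the underside. z is up. 0.34 kg; grip it across y.
- stepblock_center (a point): Step block, to be put away: bright steel staircase of eight steps, 58 x 30 mm (x, y), rising from 8 mm high at the -x end to 36 mm high at the +x end. The point is at mid length and mid width, 15 mm above the underside; the centre of mass lies 6 mm from it towards the tall (+x) end. z is up. 0.30 kg; grip it across y, 6 mm or so towards the tall end.
- tnut_center (a point): T-slot nut, to be put away: small bright steel block 32 x 28 mm (x, y) and 20 mm tall, its upper half narrowed to 16 mm in y (an upside-down T seen along x), dark threaded hole on top. The point is at its centre, 10 mm above the underside. z is up. 0.11 kg; the faces at +x and -x run its full height.
- hexnut_center (a point): Coupling nut, to be put away: tall bright steel hexagon nut standing on end, 24 mm across flats, 28 mm across corners, 45 mm tall, dark bore on top. The point is on its axis, 22 mm above the underside. One pair of flats faces +y and -y; z is up. 0.13 kg.
- strap_insert_floor (a point): Point at the centre of the recess's floor in the strap clamp's insert. The insert is a black moulded block 130 x 76 mm (x by y) in the tray; the four inserts lie two by two in the tray, in any order. The recess is open above, the longest of the four: 120 mm (x) by 52 mm (y), with a pale grey floor 9 mm above the bench and a rim 5 mm above that floor. Fixed. The whole tray measures 270 x 162 mm, its walls 16 mm tall; the inserts' tops stand 14 mm above the bench.
- step_insert_floor (a point): Point at the centre of the recess's floor in the step block's insert. The insert is a black moulded block 130 x 76 mm (x by y) in the tray; the four inserts lie two by two in the tray, in any order. The recess is open above, the middle-sized oblong: 80 mm (x) by 50 mm (y), with a pale grey floor 9 mm above the bench and a rim 5 mm above that floor. Fixed.
- tnut_insert_floor (a point): Point at the centre of the recess's floor in the T-nut's insert. The insert is a black moulded block 130 x 76 mm (x by y) in the tray; the four inserts lie two by two in the tray, in any order. The recess is open above, the small nearly square one: 52 mm (x) by 48 mm (y), with a pale grey floor 9 mm above the bench and a rim 5 mm above that floor. Fixed.
- hexnut_insert_floor (a point): Point at the centre of the recess's floor in the coupling nut's insert. The insert is a black moulded block 130 x 76 mm (x by y) in the tray; the four inserts lie two by two in the tray, in any order. The recess is open above, the only round one, 48 mm in diameter, with a pale grey floor 9 mm above the bench and a rim 5 mm above that floor. Fixed.
- flatbar_center (a point): Flat-bar offcut, scrap, to be left alone: plain solid bright steel bar 100 x 32 x 18 mm (x, y, z), the size of the strap clamp but with no slot. The point is at its centre, 9 mm above the underside. z is up.
- squarebar_center (a point): Bar offcut, scrap, to be left alone: plain solid bright steel block 58 x 30 x 36 mm (x, y, z), as long and wide as the step block but with a flat top and no steps. The point is at its centre, 18 mm above the underside. z is up.
There are look-alikes about, which are no part of the job. What is shaped like the part that bears stepblock_center but turquoise is not meant. Leave any green look-alike of the part that bears strap_center alone.

How it is judged:
At the end, for the whole second after the job is handed in: Each of the four parts rests in the recess of its own insert: centre within 13 mm (14 mm where the recess is shorter than 100 mm) of the recess centre along each axis, underside within 3 mm of its floor, upright within 0.1 rad, at rest. Both offcuts within 30 mm of where they lay (x of strap_center in the frame of strap_insert_floor between -0.013 and 0.013 m and y of strap_center in the frame of strap_insert_floor between -0.013 and 0.013 m and z of strap_center in the frame of strap_insert_floor below 0.012 m and angle between each of strap_center, stepblock_center, tnut_center, hexnut_center's own z axis and vertical below 0.1 rad and linear speed of each of strap, stepblock, tnut, hexnut below 0.02 m/s and x of stepblock_center in the frame of step_insert_floor between -0.014 and 0.014 m and y of stepblock_center in the frame of step_insert_floor between -0.013 and 0.013 m and z of stepblock_center in the frame of step_insert_floor below 0.018 m and x of tnut_center in the frame of tnut_insert_floor between -0.014 and 0.014 m and y of tnut_center in the frame of tnut_insert_floor between -0.014 and 0.014 m and z of tnut_center in the frame of tnut_insert_floor below 0.013 m and x of hexnut_center in the frame of hexnut_insert_floor between -0.014 and 0.014 m and y of hexnut_center in the frame of hexnut_insert_floor between -0.014 and 0.014 m and z of hexnut_center in the frame of hexnut_insert_floor below 0.025 m and distance of each of flatbar_center, squarebar_center from where it was at the start of the episode below 0.03 m); the robot touches nothing.
It fails at once if a part of the set is dropped or thrown (falls free by more than about 3 cm) ((linear speed of strap above 0.75 m/s and contact force between the fingers and strap below 0.05 N) or (linear speed of stepblock above 0.75 m/s and contact force between the fingers and stepblock below 0.05 N) or (linear speed of tnut above 0.75 m/s and contact force between the fingers and tnut below 0.05 N) or (linear speed of hexnut above 0.75 m/s and contact force between the fingers and hexnut below 0.05 N)).
It fails at once if the flat-bar offcut is shifted by more than 3 cm from where it lay (distance of flatbar_center from where it was at the start of the episode above 0.03 m).
It fails at once if the square-bar offcut is shifted by more than 3 cm from where it lay (distance of squarebar_center from where it was at the start of the episode above 0.03 m).
It also fails if it takes over 112 s, if anything falls off the work surface, if the arm or the gripper's body presses on something with over 40 N, if the wrist force passes 120 N, or if a joint passes its speed limit or range.

## Robot

A 7-joint arm with a two-finger parallel gripper is mounted at the origin on the work surface. World frame = base frame: x ahead of the robot, y to its left, z up, the work surface at z = 0. Lengths are in m, angles in rad, forces in N, time in s.
With the tool pointing down it reaches from about 0.4 to 0.85 m from the base axis. Payload 10.4 kg.
Tool frame: the origin (TCP) lies midway between the tips of the shut fingers; the grasp point (between the pads) lies 19 mm behind it; z points along the fingers, y is the line along which they close (so a half turn about z gives the same grasp; the last joint's range is limited). The gripper opens to 87 mm and grips with 3 to 60 N. Pads are 19 mm wide; open, the fingers measure 117 mm over their backs; the gripper's body (75 mm by 190 mm) begins 51 mm behind the grasp point.
Start: joints at [-1.249, 0.332, -0.065, 1.46, 0.022, 1.35, -0.088], TCP at [0.211, 0.588, 0.223] pointing down, gripper open.
Joint ranges: [-2.6, 2.6], [-0.5, 2.12], [-1.47, 1.34], [0.16, 2.42], [-1.27, 4.41], [0.06, 2.06], [-2.6, 2.6]. Speed limits (rad/s): [2.22, 2.22, 2.79, 2.79, 3.14, 3.14, 3.14].

## Interface

Orientations are given as a unit quaternion [x, y, z, w].
In Python, from bench import r gives the robot as it stands.
- The arm moves only by the tool arm_command, never from a script. Its argument "moves" is one flat list of numbers, 4 for each row, row after row: the shift along the tool's x, y, z in cm, then the turn about the tool's z in degrees. A call has 1 to 12 rows; each row shifts and turns the commanded pose from where the row before left it, along the tool's axes as they then stand; what a row does not reach is not made up. A row lasts 1/12 s, in which the tool goes at most 41.7 mm and 7.16 degrees, less where a joint would pass 70% of its speed; a pose out of reach is approached as far as the arm can. A call with a gripper value outside its range is refused whole. "fingers" is the opening in per cent of the stroke, from 0 (shut) to 100 (fully open), set as the call begins (left out, the last holds). The fingers move at their own pace and stop on an object; "squeeze" is the grip in N (left out, the last holds). Time passes only in rows, so rows that do not move let the fingers close. It gives the time, the measured TCP pose, the force, the opening and the grip force at its end, in the units of the state.
- r.read_state(): the state, without advancing time (a new reading comes with each control period).
- r.camera(name): name is "scene" or "side" or "wrist"; returns the picture (384x512x3 uint8, red, green, blue); there is no depth.
- r.camera_info(name): a dict with "fx", "fy", "cx", "cy" (pixels), "k1" (the pictures are not rectified: a ray, as slopes to the right and down, at radius r is drawn at 1 + k1 r^2 times it, then the intrinsics apply), "origin" and "attitude" of the camera in the world. Camera axes: x right, y up, looking along -z (the intrinsics and any distortion apply to the point x, -y, -z); pixel columns grow to the right and rows downward; lengths in m; the calibration is good to about 2 mm. A picture is of the moment at which its call begins: read the wrist's pose just before it. camera_info takes no time and is no camera call; for the wrist camera it gives the pose at the moment of the call.
- r.close_job(): hands the job in; it is judged then, once.
The state is a dict: "time": time; "joint_positions": joint angles; "joint_vel": joint speeds; "joint_torque": joint torques, N m; "ee_pos": TCP position; "eef_rot": TCP orientation; "ft_force": force on the tool from outside, world axes, zero at the start; "torque": the same for the moment, N m; "width": finger opening in m; "grip_force": force on a finger pad.
Only numpy, scipy, OpenCV 4.12 (cv2) and the standard library are available. Lean on these libraries where they do the work, as an engineer would, in place of code of your own. Each camera call takes 0.05 s, during which the arm holds its last target. There are 200 camera calls.

## Working session

There is one attempt and no reset: what is moved stays moved. The work goes in short steps, Python scripts to look and compute and a tool call to move; the robot and the scene stay as the last step left them, time stands still between calls to the robot, and variables do not carry over. Pictures are saved under pics/ and viewed, at most 14 in all, crops included, and the job is handed in when it is done.

Besides the shell and the picture viewer there is one more tool, called by a JSON object that holds its "fn" and its "kwargs". arm_command: Moves the arm, as the interface text tells. Its arguments: {"type":"object","properties":{"moves":{"type":"array"},"fingers":{"type":"number"},"squeeze":{"type":"number"}},"required":["moves"]}

```bash
mkdir -p pics; cat > h.py <<'E'
import numpy as np, cv2
from bench import r
from scipy.spatial.transform import Rotation as R
def snap(n,f):
    i=r.camera_info(n); im=r.camera(n); cv2.imwrite('pics/'+f+'.png',im[:,:,::-1]); return i,im
def rot(i):
    a=np.array(i['attitude'],float); return R.from_quat(a).as_matrix() if a.size==4 else a.reshape(3,3)
def pix2w(i,u,v,z):
    K=np.array([[i['fx'],0,i['cx']],[0,i['fy'],i['cy']],[0,0,1.]])
    p=cv2.undistortPoints(np.array([[[u,v]]],float),K,np.array([i['k1'],0,0,0.]))[0,0]
    d=rot(i)@np.array([p[0],-p[1],-1]); o=np.array(i['origin']); return o+d*(z-o[2])/d[2]
def w2pix(i,P):
    c=rot(i).T@(np.array(P,float)-np.array(i['origin'])); x,y=c[0]/-c[2],-c[1]/-c[2]
    k=1+i['k1']*(x*x+y*y); return i['cx']+i['fx']*x*k, i['cy']+i['fy']*y*k
E
python3 - <<'E'
from h import *
for n in('scene','side','wrist'):
    i,_=snap(n,n+'0'); print(n,i)
s=r.read_state();print(s)
a=[cv2.imread(f'pics/{n}0.png') for n in('scene','side','wrist')]
E
```

```text
scene {'fx': 388.3743534148328, 'fy': 388.3743534148328, 'cx': 251.65856733822278, 'cy': 198.79131222530916, 'k1': -0.09953338973963874, 'origin': array([ 1.20598843, -0.18264286,  0.83052787]), 'attitude': array([0.26977072, 0.21684549, 0.58917263, 0.7301215 ])}
side {'fx': 465.8854889004241, 'fy': 465.8854889004241, 'cx': 253.58229606468905, 'cy': 190.568969733423, 'k1': 0.04290765292339247, 'origin': array([ 0.30205817, -0.80582345,  0.73827146]), 'attitude': array([ 0.41920744, -0.07356229, -0.14316561,  0.89350843])}
wrist {'fx': 296.4004698949538, 'fy': 296.4004698949538, 'cx': 256.8536864070264, 'cy': 192.09328624173227, 'k1': -0.06074046673941681, 'origin': array([0.14297824, 0.61124624, 0.38438413]), 'attitude': array([-0.10759086, -0.07590367,  0.56999057,  0.81103242])}
{'time': 0.15, 'joint_positions': array([-1.24863214,  0.33269975, -0.06467887,  1.46071692,  0.02159822,
        1.3498749 , -0.08849465]), 'joint_vel': array([-1.99132510e-03, -8.23596164e-04,  8.08246420e-04, -2.79149209e-03,
        3.11646243e-04,  7.71903121e-06,  4.84099890e-04]), 'joint_torque': array([ 6.10823390e-04, -6.23638558e+01,  2.44991732e-02, -3.90140820e+01,
       -6.14339230e-02,  3.72628053e-02,  9.59066938e-05]), 'ee_pos': array([0.2111532 , 0.58796417, 0.22196851]), 'eef_rot': array([ 1.71528992e-01,  9.85178945e-01, -4.97983397e-04, -6.30673871e-05]), 'ft_force': array([0.37074407, 0.62115721, 0.74731682]), 'torque': array([ 0.03755259, -0.01383195, -0.03867674]), 'grip_force': 0.0, 'width': 0.08695297755003385}
```

View pics/scene0.png

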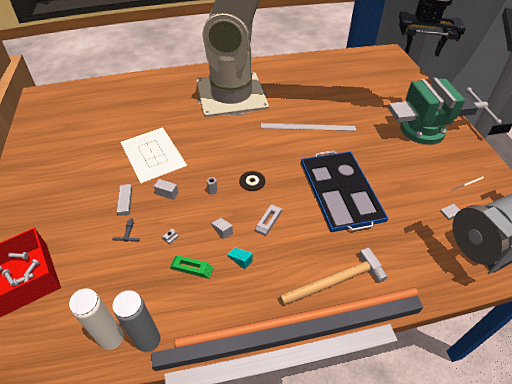

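View pics/side0.png

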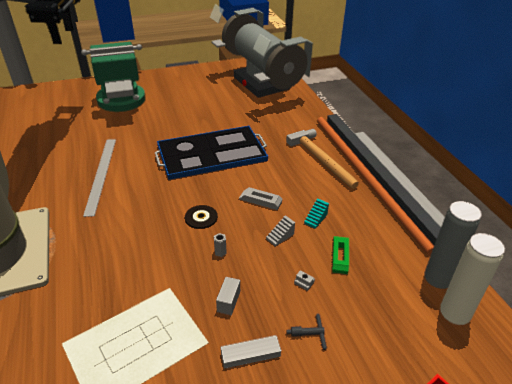

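Candidates in the scene view:
- Strap: slotted bar (268,219). Not the green slotted one (192,266) or the solid flat bar (124,199).
- Step block: bright stairs (223,228). Not the turquoise one (240,257) or the square bar (166,189).
- T-nut: (170,236).
- Coupling nut: (211,185).
- Tray: about (343,190).

Next is a close crop to check these.

```bash
python3 - <<'E'
import cv2
a=cv2.imread('pics/scene0.png')[165:285,150:300]; b=cv2.imread('pics/side0.png')[180:300,195:345]
c=cv2.imread('pics/scene0.png')[145:245,290:390]; d=cv2.imread('pics/side0.png')[120:180,150:275]
z=lambda x,w,h:cv2.resize(x,(w,h),interpolation=cv2.INTER_CUBIC)
cv2.imwrite('pics/c1.png',cv2.hconcat([z(a,750//2*1+25,320),z(b,400,320)]))
cv2.imwrite('pics/c1.png',cv2.vconcat([cv2.hconcat([z(a,400,320),z(b,400,320)]),cv2.hconcat([z(c,280,280),z(d,520,280)])]))
E
```

```text
(no output)
```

View pics/c1.png

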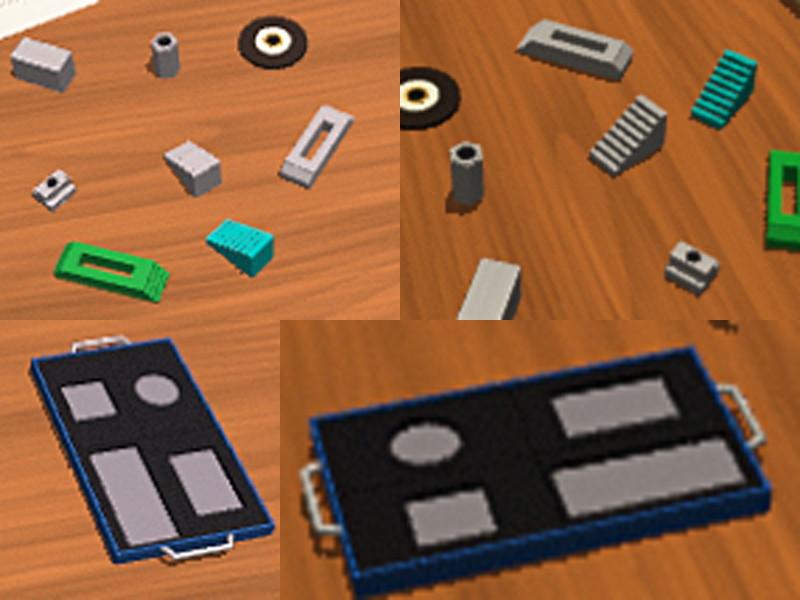

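The crop confirms the choices: the slotted bright strap, the bright stairs, the T-nut and the hex nut. In the tray the near row holds the square and round recesses and the far row the strap and step recesses. I'll fit the poses by matching silhouettes in both cameras.

```bash
cat > fit.py <<'E'
from h import *
from scipy.optimize import minimize
S=6
def prism(prof,w): # profile in x,z, extruded along y
    return [(x,s*w/2,z) for x,z in prof for s in(-1,1)]
M={'strap':prism([(-50,0),(50,0),(50,8),(42,18),(-44,18),(-50,9)],32),
 'step':prism([(-29,0),(29,0),(29,36),(22,36),(-29,8)],30),
 'tnut':[(x,y,z) for x in(-16,16) for y,z in((-14,0),(14,0),(14,10),(-14,10),(8,20),(-8,20))],
 'hex':[(13.86*np.cos(a),13.86*np.sin(a),z) for a in np.arange(6)*np.pi/3 for z in(0,45)],
 'flat':prism([(-50,0),(50,0),(50,18),(-50,18)],32),'square':prism([(-29,0),(29,0),(29,36),(-29,36)],30),
 'tray':prism([(-135,0),(135,0),(135,16),(-135,16)],162)}
def mask(im,uv,tray=False):
    h=cv2.cvtColor(im,cv2.COLOR_RGB2HSV)
    if tray: m=((h[...,0]>95)&(h[...,0]<130)&(h[...,1]>110)&(h[...,2]>30)).astype(np.uint8)
    else: m=(h[...,1]<60).astype(np.uint8)
    n,l,st,c=cv2.connectedComponentsWithStats(m)
    if tray: k=l[uv[1]-70:uv[1]+70,uv[0]-70:uv[0]+70]; b=np.bincount(k[k>0]).argmax()
    else: 
        k=l[uv[1]-5:uv[1]+6,uv[0]-5:uv[0]+6]; b=np.bincount(k[k>0]).argmax()
    ys,xs=np.nonzero(l==b); big=np.zeros((im.shape[0]*S,im.shape[1]*S),np.uint8)
    # hull of pixel squares
    pts=np.concatenate([np.c_[xs+dx,ys+dy] for dx in(0,1) for dy in(0,1)])*S
    cv2.fillConvexPoly(big,cv2.convexHull(pts.astype(np.int32)),1); return big,(l==b).sum()
def fit(name,views,x0,z0=0.):
    V=np.array(M[name])/1000
    def cost(p):
        c,s=np.cos(p[2]),np.sin(p[2]); W=np.c_[p[0]+c*V[:,0]-s*V[:,1],p[1]+s*V[:,0]+c*V[:,1],V[:,2]+z0]
        t=0
        for i,mk in views:
            q=(np.array([w2pix(i,w) for w in W])+.5)*S
            b=np.zeros_like(mk); cv2.fillConvexPoly(b,cv2.convexHull(q.round().astype(np.int32)),1)
            t+=1-(b&mk).sum()/max(1,(b|mk).sum())
        return t/len(views)
    best=None
    for yw in x0[2]:
        s0=np.array([x0[0],x0[1],yw]); o=minimize(cost,s0,method='Nelder-Mead',options=dict(initial_simplex=[s0,s0+[.012,0,0],s0+[0,.012,0],s0+[0,0,.3]],maxiter=120,xatol=2e-4,fatol=1e-4))
        if best is None or o.fun<best.fun: best=o
    return best.x,best.fun
E
python3 - <<'E'
from fit import *
I={n:(r.camera_info(n),cv2.imread(f'pics/{n}0.png')[:,:,::-1].copy()) for n in('scene','side')}
px={'strap':((268,219),(261,198)),'step':((223,228),(280,231)),'tnut':((170,236),(304,280)),'hex':((211,187),(220,246)),'flat':((124,199),(251,351)),'square':((166,189),(228,296)),'tray':((343,190),(212,150))}
yaws={'hex':[0,.5],'tnut':np.arange(0,6.2,.8),'step':np.arange(0,6.2,.8)}
for k,(a,b) in px.items():
    vs=[];P=[]
    for n,uv in(('scene',a),('side',b)):
        mk,ar=mask(I[n][1],uv,k=='tray'); vs.append((I[n][0],mk)); P.append(pix2w(I[n][0],*uv,.012)[:2])
    x,f=fit(k,vs,(*np.mean(P,0),yaws.get(k,np.arange(0,3.1,.5)+0)))
    e=[fit(k,[v],(x[0],x[1],[x[2]]))[0].round(3) for v in vs]
    print(k,np.round(P,3).tolist(),x.round(4),round(np.degrees(x[2]),1),round(f,3),e)
def recess(n,box,rg):
    i,im=I[n]; x0,y0,x1,y1=box; h=cv2.cvtColor(im,cv2.COLOR_RGB2HSV)
    m=np.zeros(im.shape[:2],np.uint8); m[y0:y1,x0:x1]=((h[...,1]<70)&(h[...,2]>95))[y0:y1,x0:x1]
    c,l,st,ce=cv2.connectedComponentsWithStats(m)
    for j in range(1,c):
        if st[j,4]>60: print(n,st[j,4],ce[j].round(1),pix2w(i,*ce[j],.009).round(4))
recess('scene',(308,160,376,228),0); recess('side',(165,130,264,172),0)
E
```

```text
strap [[0.601, -0.006], [0.597, -0.009]] [ 0.5967 -0.0029  2.4141] 138.3 0.052 [array([ 0.597, -0.003,  2.41 ]), array([ 0.597, -0.003,  2.413])]
step [[0.605, -0.128], [0.6, -0.128]] [ 0.598  -0.1312  0.4135] 23.7 0.041 [array([ 0.598, -0.131,  0.414]), array([ 0.598, -0.131,  0.414])]
tnut [[0.602, -0.266], [0.595, -0.271]] [ 0.5976 -0.2671  2.2003] 126.1 0.077 [array([ 0.598, -0.267,  2.2  ]), array([ 0.598, -0.267,  2.212])]
hex [[0.455, -0.138], [0.461, -0.131]] [ 0.4596 -0.1356  0.3369] 19.3 0.058 [array([ 0.46 , -0.136,  0.659]), array([ 0.459, -0.136,  0.326])]
flat [[0.448, -0.383], [0.447, -0.386]] [ 0.4462 -0.3836  3.0489] 174.7 0.028 [array([ 0.446, -0.383,  3.059]), array([ 0.446, -0.384,  3.048])]
square [[0.436, -0.264], [0.441, -0.262]] [ 0.4408 -0.2643  4.1346] 236.9 0.036 [array([ 0.44 , -0.264,  4.141]), array([ 0.441, -0.264,  4.135])]
tray [[0.546, 0.227], [0.536, 0.222]] [0.5345 0.2272 0.006 ] 0.3 0.016 [array([0.534, 0.227, 0.006]), array([0.534, 0.227, 0.006])]
scene 130 [345.6 169.6] [0.4672 0.2662 0.009 ]
scene 183 [321.2 173.6] [0.4679 0.1886 0.009 ]
scene 599 [337.3 207.8] [0.6015 0.1896 0.009 ]
scene 357 [362.8 202.6] [0.5993 0.2662 0.009 ]
side 216 [229.8 138.1] [0.5994 0.2684 0.009 ]
side 99 [184.5 146.1] [0.4691 0.2673 0.009 ]
side 401 [237.6 153.2] [0.5989 0.191  0.009 ]
side 164 [190.5 161.8] [0.4687 0.1905 0.009 ]
```

Both cameras agree to about 1 mm, and the recess centres match the tray fit. Next is a small helper that works out the moves.

```bash
cat > go.py <<'E'
import sys; from h import *
# usage: go.py x y z closing_deg -> turn first (deg), then tool-axis shifts (cm)
x,y,z,a=map(float,sys.argv[1:5]); s=r.read_state(); m=R.from_quat(s['eef_rot']).as_matrix()
th=np.degrees(np.arctan2(m[1,1],m[0,1])); t=(th-a+90)%180-90; th2=np.radians(th-t)
d=(np.array([x,y,z])-s['ee_pos'])*100; Y=np.array([np.cos(th2),np.sin(th2)]); X=np.array([-Y[1],Y[0]])
print('t',round(s['time'],2),'pos',s['ee_pos'].round(4),'closing',round(th,1),'j7',round(np.degrees(s['joint_positions'][6])),'turn',round(t,1),'shift',(X@d[:2]).round(2),(Y@d[:2]).round(2),(-d[2]).round(2),'tilt',m[2].round(3), 'grip',s['width'].round(4),s['grip_force'])
E
python3 go.py .5967 -.0029 .15 48.3
```

```text
Traceback (most recent call last):
  File "go.py", line 6, in <module>
    print('t',round(s['time'],2),'pos',s['ee_pos'].round(4),'closing',round(th,1),'j7',round(np.degrees(s['joint_positions'][6])),'turn',round(t,1),'shift',(X@d[:2]).round(2),(Y@d[:2]).round(2),(-d[2]).round(2),'tilt',m[2].round(3), 'grip',s['width'].round(4),s['grip_force'])
                                                                                                                                                                                                                                                ^^^^^^^^^^^^^^^^
AttributeError: 'float' object has no attribute 'round'
```

```bash
sed -i "s/s\['width'\].round(4)/round(s['width'],4)/" go.py; python3 go.py .5967 -.0029 .15 48.3
```

```text
t 0.15 pos [0.2112 0.588  0.222 ] closing 70.2 j7 -5 turn 21.9 shift -68.09 -18.47 7.2 tilt [-0.    -0.001 -1.   ] grip 0.087 0.0
```

{"fn": "arm_command", "kwargs": {"moves": [0, 0, 0, 7, 0, 0, 0, 7, 0, 0, 0, 7.1, -3.5, -1, 0, 0.8, -3.5, -1, 0, 0, -3.5, -1, 0, 0, -3.5, -1, 0, 0, -3.5, -1, 0, 0, -3.5, -1, 0, 0, -3.5, -1, 0, 0, -3.5, -1, 0, 0, -3.5, -1, 0, 0], "fingers": 100, "squeeze": 40}}

```text
time: 1.15
ee_pos: [0.3878, 0.3102, 0.2225]
eef_rot: [0.356, 0.935, 0.0, -0.0]
ft_force: [0.6, 0.8, 0.5]
width: 0.087
grip_force: 0.0
```

```bash
python3 go.py .5967 -.0029 .15 48.3
```

```text
t 1.15 pos [0.3878 0.3102 0.2225] closing 48.3 j7 5 turn 0.0 shift -36.43 -9.48 7.25 tilt [ 0.  0. -1.] grip 0.087 0.0
```

{"fn": "arm_command", "kwargs": {"moves": [-3.6, -0.95, 0.7, 0, -3.6, -0.95, 0.7, 0, -3.6, -0.95, 0.7, 0, -3.6, -0.95, 0.7, 0, -3.6, -0.95, 0.7, 0, -3.6, -0.95, 0.7, 0, -3.6, -0.95, 0.7, 0, -3.6, -0.95, 0.7, 0, -3.6, -0.95, 0.7, 0, -3.6, -0.95, 0.7, 0, 0, 0, 0, 0, 0, 0, 0, 0]}}

```text
time: 2.15
ee_pos: [0.5931, -0.001, 0.1516]
eef_rot: [0.358, 0.934, -0.001, -0.0]
ft_force: [-0.0, 0.9, 0.3]
width: 0.0871
grip_force: 0.0
```

```bash
python3 - <<'E'
from h import *
snap('wrist','w1')
E
python3 go.py .5967 -.0029 .008 48.3
```

```text
t 2.2 pos [0.5928 0.0011 0.1519] closing 48.3 j7 51 turn -0.0 shift -0.55 -0.04 14.39 tilt [ 0.001 -0.001 -1.   ] grip 0.0871 0.0
```

View pics/w1.png

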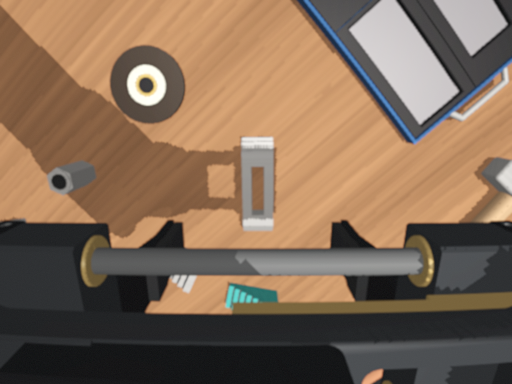

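The wrist view shows the strap (258,183) lined up with the image vertical and centred between the fingers. I'll go down and grip it.

{"fn": "arm_command", "kwargs": {"moves": [-0.55, 0, 2, 0, 0, 0, 3, 0, 0, 0, 3, 0, 0, 0, 3, 0, 0, 0, 2, 0, 0, 0, 1, 0, 0, 0, 0.4, 0, 0, 0, 0, 0, 0, 0, 0, 0]}}

```text
time: 2.95
ee_pos: [0.598, -0.0015, 0.0099]
eef_rot: [0.355, 0.935, 0.001, 0.001]
ft_force: [-0.4, -0.4, 1.4]
width: 0.0869
grip_force: 0.0
```

{"fn": "arm_command", "kwargs": {"moves": [0, 0, 0, 0, 0, 0, 0, 0, 0, 0, 0, 0, 0, 0, 0, 0, 0, 0, 0, 0, 0, 0, 0, 0, 0, 0, 0, 0, 0, 0, 0, 0], "fingers": 0}}

```text
time: 3.62
ee_pos: [0.5971, -0.002, 0.0085]
eef_rot: [0.356, 0.935, 0.0, -0.0]
ft_force: [1.0, 0.6, 0.2]
width: 0.0415
grip_force: 0.0
```

{"fn": "arm_command", "kwargs": {"moves": [0, 0, -1, 0, 0, 0, -2, 0, 0, 0, -3, 0, 0, 0, -3, 0, 0, 0, 0, 0]}}

```text
time: 4.03
ee_pos: [0.6004, -0.0024, 0.1052]
eef_rot: [0.356, 0.935, 0.002, 0.004]
ft_force: [1.3, -1.2, 0.4]
width: 0.0082
grip_force: 0.0
```

```bash
python3 go.py .5997 .1896 .05 90.3
```

```text
t 4.03 pos [ 0.6004 -0.0024  0.1052] closing 48.3 j7 53 turn -42.0 shift -0.03 19.2 5.52 tilt [-0.006  0.007 -1.   ] grip 0.0082 0.0
```

The fingers close slower than I allowed, so I lifted too early and they shut on nothing. I'll open them and check whether the strap moved.

{"fn": "arm_command", "kwargs": {"moves": [0, 0, -2, 0, 0, 0, -2, 0, 0, 0, 0, 0, 0, 0, 0, 0, 0, 0, 0, 0, 0, 0, 0, 0, 0, 0, 0, 0, 0, 0, 0, 0, 0, 0, 0, 0, 0, 0, 0, 0], "fingers": 90}}

```text
time: 4.87
ee_pos: [0.597, -0.002, 0.1382]
eef_rot: [0.356, 0.935, -0.0, -0.0]
ft_force: [0.7, -0.7, -1.0]
width: 0.0667
grip_force: 0.0
```

```bash
python3 - <<'E'
from fit import *
i,im=snap('wrist','w2')
mk,a=mask(im,(258,150)); print(a)
x,f=fit('strap',[(i,mk)],(.5967,-.0029,[2.414])); print(x,np.degrees(x[2]),f)
cv2.imwrite('pics/w2c.png',cv2.imread('pics/w2.png')[60:300,100:420])
E
python3 go.py .5967 -.0029 .008 48.3
```

```text
2717
[ 0.59489418 -0.00358864  2.41864915] 138.57838861252588 0.0648363338788871
t 4.92 pos [ 0.5971 -0.002   0.1383] closing 48.3 j7 52 turn 0.0 shift -0.03 -0.09 13.03 tilt [ 0. -0. -1.] grip 0.071 0.0
```

View pics/w2c.png

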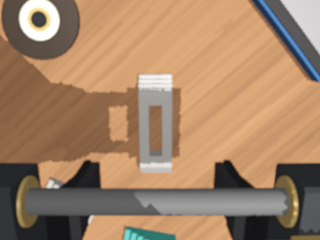

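The strap, at about (255,183) in the full picture, hasn't moved. I'll go down again and give the fingers time to close.

{"fn": "arm_command", "kwargs": {"moves": [0, 0, 3, 0, 0, 0, 3, 0, 0, 0, 3, 0, 0, 0, 2, 0, 0, 0, 1.5, 0, 0, 0, 0.5, 0, 0, 0, 0, 0, 0, 0, 0, 0], "fingers": 80}}

```text
time: 5.58
ee_pos: [0.5976, -0.0021, 0.0092]
eef_rot: [0.356, 0.935, 0.0, 0.0]
ft_force: [-0.3, -0.3, -0.3]
width: 0.0695
grip_force: 0.0
```

{"fn": "arm_command", "kwargs": {"moves": [0, 0, 0, 0, 0, 0, 0, 0, 0, 0, 0, 0, 0, 0, 0, 0, 0, 0, 0, 0, 0, 0, 0, 0, 0, 0, 0, 0, 0, 0, 0, 0, 0, 0, 0, 0, 0, 0, 0, 0, 0, 0, 0, 0, 0, 0, 0, 0], "fingers": 0}}

```text
time: 6.58
ee_pos: [0.5969, -0.0023, 0.0086]
eef_rot: [0.356, 0.935, -0.0, -0.0]
ft_force: [-4.0, -2.7, 5.1]
width: 0.0316
grip_force: 40.0
```

{"fn": "arm_command", "kwargs": {"moves": [0, 0, -1, 0, 0, 0, -2, 0, 0, 0, -3, 0, 0, 0, -3, 0, 0, 0, 0, -7, 0, 0, 0, -7, 0, 0, 0, -7, 0, 0, 0, -7, 0, 0, 0, -7, 0, 0, 0, -7, 0, 0, 0, 0, 0, 0, 0, 0]}}

```text
time: 7.58
ee_pos: [0.5972, -0.0017, 0.0987]
eef_rot: [-0.001, 1.0, 0.0, 0.0]
ft_force: [-0.6, 0.0, -3.7]
width: 0.0316
grip_force: 40.0
```

{"fn": "arm_command", "kwargs": {"moves": [0, 2, 0, 0, 0, 3, 0, 0, 0, 3, 0, 0, 0, 3, 0, 0, 0, 3, 0, 0, 0, 3, 0, 0, 0, 2.2, 0, 0, 0, 0, 0, 0, 0, 0, 0, 0, 0, 0, 0, 0]}}

```text
time: 8.42
ee_pos: [0.596, 0.1893, 0.0985]
eef_rot: [-0.002, 1.0, -0.0, -0.0]
ft_force: [0.1, -1.4, -3.7]
width: 0.0314
grip_force: 40.0
```

```bash
python3 go.py .5997 .1896 .0178 90.3;python3 - <<'E'
from h import *
snap('side','s2'); cv2.imwrite('pics/s2c.png',cv2.imread('pics/s2.png')[60:260,120:360])
E
```

```text
t 8.42 pos [0.596  0.1893 0.0985] closing 90.2 j7 74 turn -0.1 shift -0.37 0.03 8.07 tilt [ 0.    -0.001 -1.   ] grip 0.0314 39.99666631221771
```

View pics/s2c.png

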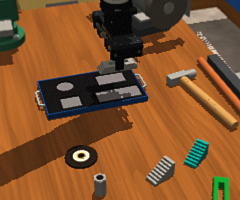

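The strap is held over the long recess. I'll lower it now.

{"fn": "arm_command", "kwargs": {"moves": [-0.4, 0, 2, 0, 0, 0, 2, 0, 0, 0, 2, 0, 0, 0, 1, 0, 0, 0, 0.5, 0, 0, 0, 0.3, 0, 0, 0, 0.1, 0, 0, 0, 0, 0, 0, 0, 0, 0]}}

```text
time: 9.22
ee_pos: [0.6007, 0.1902, 0.0206]
eef_rot: [-0.003, 1.0, 0.0, 0.001]
ft_force: [-0.4, 0.2, -3.5]
width: 0.0315
grip_force: 40.0
```

{"fn": "arm_command", "kwargs": {"moves": [0, 0, 0.1, 0, 0, 0, 0, 0, 0, 0, 0, 0]}}

```text
time: 9.47
ee_pos: [0.6001, 0.1901, 0.0189]
eef_rot: [-0.003, 1.0, 0.0, 0.0]
ft_force: [0.3, -0.1, -3.3]
width: 0.0313
grip_force: 40.0
```

{"fn": "arm_command", "kwargs": {"moves": [0, 0, 0.1, 0, 0, 0, 0.05, 0, 0, 0, 0, 0]}}

```text
time: 9.72
ee_pos: [0.6001, 0.1901, 0.0176]
eef_rot: [-0.003, 1.0, 0.0, 0.0]
ft_force: [-3.5, 0.5, 3.5]
width: 0.0315
grip_force: 40.0
```

{"fn": "arm_command", "kwargs": {"moves": [0, 0, 0.05, 0, 0, 0, 0, 0, 0, 0, 0, 0]}}

```text
time: 9.97
ee_pos: [0.6002, 0.1902, 0.0176]
eef_rot: [-0.003, 1.0, 0.0, 0.0]
ft_force: [-4.3, -0.7, 8.9]
width: 0.0314
grip_force: 40.0
```

The rising force shows it is on the floor, so I'll release and go up.

{"fn": "arm_command", "kwargs": {"moves": [0, 0, 0, 0, 0, 0, 0, 0, 0, 0, 0, 0, 0, 0, 0, 0, 0, 0, 0, 0, 0, 0, 0, 0, 0, 0, 0, 0, 0, 0, -2, 0, 0, 0, -3, 0, 0, 0, -4, 0, 0, 0, -3, 0, 0, 0, 0, 0], "fingers": 60}}

```text
time: 10.97
ee_pos: [0.6033, 0.1909, 0.1437]
eef_rot: [-0.003, 1.0, 0.002, 0.005]
ft_force: [0.5, -0.2, 1.0]
width: 0.0523
grip_force: 0.0
```

```bash
python3 go.py .6035 -.1288 .12 113.7
```

```text
t 10.97 pos [0.6033 0.1909 0.1437] closing 90.3 j7 74 turn -23.4 shift 12.84 -29.28 2.37 tilt [-0.009  0.004 -1.   ] grip 0.0523 0.0
```

{"fn": "arm_command", "kwargs": {"moves": [0, 0, 0, -6, 0, 0, 0, -6, 0, 0, 0, -6, 0, 0, 0, -5.4, 1.6, -3.6, 0.3, 0, 1.6, -3.6, 0.3, 0, 1.6, -3.6, 0.3, 0, 1.6, -3.6, 0.3, 0, 1.6, -3.6, 0.3, 0, 1.6, -3.6, 0.3, 0, 1.6, -3.6, 0.3, 0, 1.6, -4, 0.3, 0], "fingers": 70}}

```text
time: 11.97
ee_pos: [0.6, -0.1287, 0.1124]
eef_rot: [-0.206, 0.979, 0.0, 0.0]
ft_force: [0.8, 0.4, -0.4]
width: 0.0608
grip_force: 0.0
```

{"fn": "arm_command", "kwargs": {"moves": [0, 0, 0, 0, 0, 0, 0, 0, 0, 0, 0, 0]}}

```text
time: 12.22
ee_pos: [0.6004, -0.1268, 0.1123]
eef_rot: [-0.206, 0.979, 0.0, -0.0]
ft_force: [-0.1, -0.0, -0.2]
width: 0.0607
grip_force: 0.0
```

```bash
python3 go.py .6035 -.1288 .010 113.7; python3 - <<'E'
from h import *
snap('wrist','w3')
E
```

```text
t 12.22 pos [ 0.6004 -0.1268  0.1123] closing 113.7 j7 128 turn 0.0 shift -0.21 -0.31 10.23 tilt [-0.     0.001 -1.   ] grip 0.0607 0.0
```

View pics/w3.png

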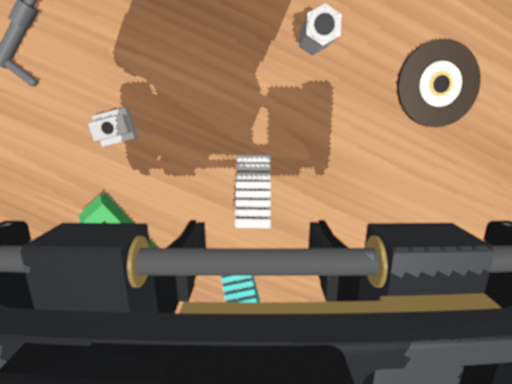

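The step block (253,192) is lined up and centred. I'll go down and grip it.

{"fn": "arm_command", "kwargs": {"moves": [-0.2, -0.3, 2, 0, 0, 0, 3, 0, 0, 0, 3, 0, 0, 0, 1.2, 0, 0, 0, 0.8, 0, 0, 0, 0.2, 0, 0, 0, 0, 0]}}

```text
time: 12.85
ee_pos: [0.604, -0.1288, 0.0113]
eef_rot: [-0.206, 0.979, -0.0, 0.0]
ft_force: [-0.6, -0.0, 0.8]
width: 0.0611
grip_force: 0.0
```

{"fn": "arm_command", "kwargs": {"moves": [0, 0, 0, 0, 0, 0, 0, 0, 0, 0, 0, 0, 0, 0, 0, 0, 0, 0, 0, 0, 0, 0, 0, 0, 0, 0, 0, 0, 0, 0, 0, 0, 0, 0, 0, 0, 0, 0, 0, 0], "fingers": 0}}

```text
time: 13.68
ee_pos: [0.6035, -0.1292, 0.0109]
eef_rot: [-0.206, 0.979, 0.0, 0.0]
ft_force: [-1.0, 0.9, 5.2]
width: 0.0296
grip_force: 40.0
```

{"fn": "arm_command", "kwargs": {"moves": [0, 0, -1, 0, 0, 0, -2, 0, 0, 0, -3, 0, 0, 0, -3, 0, 0, 0, 0, 6, 0, 0, 0, 6, 0, 0, 0, 6, 0, 0, 0, 5.4, 0, 0, 0, 0, 0, 0, 0, 0]}}

```text
time: 14.52
ee_pos: [0.6032, -0.1291, 0.1006]
eef_rot: [-0.005, 1.0, -0.0, -0.0]
ft_force: [0.5, -0.1, -2.4]
width: 0.0295
grip_force: 40.0
```

```bash
python3 go.py .6053 .2656 .02 90.3
```

```text
t 14.52 pos [ 0.6032 -0.1291  0.1006] closing 90.5 j7 106 turn 0.2 shift -0.42 39.47 8.06 tilt [ 0.001 -0.    -1.   ] grip 0.0295 39.96586114168167
```

{"fn": "arm_command", "kwargs": {"moves": [0, 2, 0, 0.2, 0, 4, 0, 0, 0, 4, 0, 0, 0, 4, 0, 0, 0, 4, 0, 0, 0, 4, 0, 0, 0, 4, 0, 0, 0, 4, 0, 0, 0, 4, 0, 0, 0, 3.5, 0, 0, 0, 2, 0, 0, 0, 0, 0, 0]}}

```text
time: 15.52
ee_pos: [0.6003, 0.273, 0.1002]
eef_rot: [-0.007, 1.0, 0.001, -0.001]
ft_force: [-1.3, 1.7, -2.3]
width: 0.0294
grip_force: 40.0
```

{"fn": "arm_command", "kwargs": {"moves": [0, 0, 0, 0, 0, 0, 0, 0]}}

```text
time: 15.68
ee_pos: [0.6025, 0.2643, 0.1005]
eef_rot: [-0.002, 1.0, -0.001, -0.0]
ft_force: [0.7, -1.2, -2.9]
width: 0.0294
grip_force: 40.0
```

```bash
python3 go.py .6053 .2656 .0200 90.3
```

```text
t 15.68 pos [0.6025 0.2643 0.1005] closing 90.2 j7 68 turn -0.1 shift -0.28 0.13 8.05 tilt [ 0.    -0.001 -1.   ] grip 0.0294 39.96511526405811
```

{"fn": "arm_command", "kwargs": {"moves": [-0.3, 0, 2, 0, 0, 0, 2, 0, 0, 0, 2, 0, 0, 0, 1, 0, 0, 0, 0.5, 0, 0, 0, 0.3, 0, 0, 0, 0.1, 0, 0, 0, 0, 0, 0, 0, 0, 0, 0, 0, 0, 0]}}

```text
time: 16.52
ee_pos: [0.6058, 0.266, 0.0226]
eef_rot: [-0.001, 1.0, 0.0, 0.001]
ft_force: [0.3, -0.6, -2.6]
width: 0.0296
grip_force: 40.0
```

{"fn": "arm_command", "kwargs": {"moves": [0, 0, 0.15, 0, 0, 0, 0, 0, 0, 0, 0, 0]}}

```text
time: 16.77
ee_pos: [0.6053, 0.2658, 0.0202]
eef_rot: [-0.001, 1.0, 0.0, 0.0]
ft_force: [0.4, 0.0, -2.4]
width: 0.0299
grip_force: 40.0
```

{"fn": "arm_command", "kwargs": {"moves": [0, 0, 0.1, 0, 0, 0, 0, 0, 0, 0, 0, 0]}}

```text
time: 17.02
ee_pos: [0.6054, 0.2659, 0.0199]
eef_rot: [-0.001, 1.0, 0.0, 0.0]
ft_force: [-3.8, -1.1, 5.4]
width: 0.0295
grip_force: 40.0
```

```bash
python3 go.py .6053 .2656 .0200 90.3;python3 -c "
from h import *;print(r.read_state()['ft_force'])"
```

```text
t 17.02 pos [0.6054 0.2659 0.0199] closing 90.1 j7 69 turn -0.2 shift 0.01 -0.03 -0.01 tilt [-0.  0. -1.] grip 0.0295 39.965120293200016
[-3.84779012 -1.13135458  5.37531275]
```

The step block is down, so I'll release. The T-nut is next: closing angle 126.1°, gripped across its ±x faces.

{"fn": "arm_command", "kwargs": {"moves": [0, 0, 0, 0, 0, 0, 0, 0, 0, 0, 0, 0, 0, 0, 0, 0, 0, 0, 0, 0, 0, 0, 0, 0, 0, 0, 0, 0, 0, 0, -2, 0, 0, 0, -3, 0, 0, 0, -4, 0, 0, 0, -3, 0, 0, 0, 0, 0], "fingers": 60}}

```text
time: 18.02
ee_pos: [0.6086, 0.267, 0.1467]
eef_rot: [-0.001, 1.0, 0.003, 0.005]
ft_force: [1.3, 0.4, 0.8]
width: 0.0522
grip_force: 0.0
```

```bash
python3 go.py .5976 -.2671 .12 126.1
```

```text
t 18.02 pos [0.6086 0.267  0.1467] closing 90.1 j7 68 turn -36.0 shift 32.35 -42.51 2.67 tilt [-0.009  0.005 -1.   ] grip 0.0522 0.0
```

At 126° joint 7 would hit its limit, so I'll use the equivalent half-turn at -53.9°. I'll shift first and then turn +144°.

{"fn": "arm_command", "kwargs": {"moves": [0, -2, 0, 0, 0, -3.6, 0, 7, 0, 0, 0, 7, 0, 0, 0, 7, 0, 0, 0, 7, 0, 0, 0, 7, 0, 0, 0, 7, 0, 0, 0, 7, 0, 0, 0, 7, 0, 0, 0, 7, 0, 0, 0, 7]}}

```text
time: 18.93
ee_pos: [0.6054, 0.2098, 0.1389]
eef_rot: [0.575, 0.818, 0.0, -0.0]
ft_force: [-0.4, 0.2, 0.4]
width: 0.0522
grip_force: 0.0
```

{"fn": "arm_command", "kwargs": {"moves": [0, 0, 0, 7, 0, 0, 0, 7, 0, 0, 0, 7, 0, 0, 0, 7, 0, 0, 0, 7, 0, 0, 0, 7, 0, 0, 0, 7, 0, 0, 0, 7, 0, 0, 0, 7, 0, 0, 0, 7, 0, 0, 0, 4, 0, 0, 0, 0], "fingers": 70}}

```text
time: 19.93
ee_pos: [0.6054, 0.2099, 0.1388]
eef_rot: [0.951, 0.309, -0.0, 0.0]
ft_force: [-0.1, -0.1, -0.8]
width: 0.0611
grip_force: 0.0
```

```bash
python3 go.py .5976 -.2671 .12 126.1
```

```text
t 19.93 pos [0.6054 0.2099 0.1388] closing -54.0 j7 -62 turn -0.1 shift -28.73 38.08 1.88 tilt [-0.  0. -1.] grip 0.0611 0.0
```

{"fn": "arm_command", "kwargs": {"moves": [-1.2, 1.6, 0, 0, -2.4, 3.2, 0, 0, -2.4, 3.2, 0, 0, -2.4, 3.2, 0, 0, -2.4, 3.2, 0, 0, -2.4, 3.2, 0, 0, -2.4, 3.2, 0, 0, -2.4, 3.2, 0, 0, -2.4, 3.2, 0, 0, -2.4, 3.2, 0, 0, -2.4, 3.2, 0.5, 0, -2.4, 3.2, 0.5, 0]}}

```text
time: 20.93
ee_pos: [0.5996, -0.252, 0.1292]
eef_rot: [0.95, 0.312, 0.0, 0.0]
ft_force: [1.0, 0.5, 0.2]
width: 0.0609
grip_force: 0.0
```

{"fn": "arm_command", "kwargs": {"moves": [-1.2, 1.2, 0.5, 0, 0, 0, 0, 0, 0, 0, 0, 0]}}

```text
time: 21.18
ee_pos: [0.5963, -0.2683, 0.1236]
eef_rot: [0.951, 0.31, -0.0, -0.0]
ft_force: [0.3, 0.3, 0.3]
width: 0.0608
grip_force: 0.0
```

```bash
python3 go.py .5976 -.2671 .008 126.1; python3 - <<'E'
from fit import *
i,im=snap('wrist','w4'); u,v=w2pix(i,(.5976,-.2671,.012)); print(u,v)
try:
    mk,a=mask(im,(int(u),int(v))); print(a)
    x,f=fit('tnut',[(i,mk)],(.5976,-.2671,[.6,2.2])); print(x,np.degrees(x[2]),f)
except Exception as e: print(e)
E
```

```text
t 21.18 pos [ 0.5963 -0.2683  0.1236] closing -53.9 j7 -15 turn 0.0 shift 0.18 -0.02 11.56 tilt [-0.001 -0.    -1.   ] grip 0.0608 0.0
256.9729144181094 186.15659899768605
1026
[ 0.59610751 -0.2683422   2.19972096] 126.03472722890972 0.01866182354179824
```

View pics/w4.png

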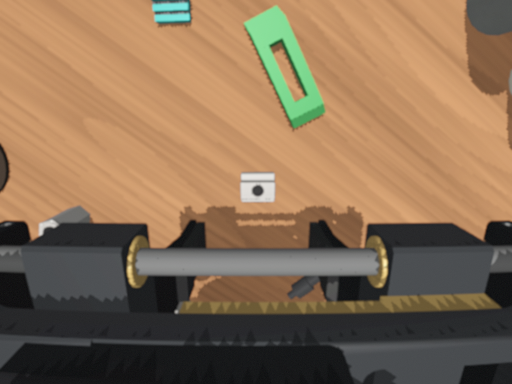

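The T-nut (258,188) is centred with its 32 mm length along the closing line, and the wrist fit agrees to 1.5 mm. I'll go down and grip it.

{"fn": "arm_command", "kwargs": {"moves": [0.1, 0, 2, 0, 0, 0, 3, 0, 0, 0, 3, 0, 0, 0, 2, 0, 0, 0, 1, 0, 0, 0, 0.5, 0, 0, 0, 0, 0], "squeeze": 30}}

```text
time: 21.82
ee_pos: [0.5982, -0.2652, 0.0089]
eef_rot: [0.95, 0.311, -0.0, -0.0]
ft_force: [0.4, 0.1, 0.0]
width: 0.0607
grip_force: 0.0
```

{"fn": "arm_command", "kwargs": {"moves": [0, 0, 0, 0, 0, 0, 0, 0, 0, 0, 0, 0, 0, 0, 0, 0, 0, 0, 0, 0, 0, 0, 0, 0, 0, 0, 0, 0, 0, 0, 0, 0, 0, 0, 0, 0, 0, 0, 0, 0], "fingers": 0}}

```text
time: 22.65
ee_pos: [0.5981, -0.2665, 0.0095]
eef_rot: [0.951, 0.31, 0.0, 0.0]
ft_force: [-0.9, 0.5, 5.9]
width: 0.0319
grip_force: 30.0
```

```bash
python3 go.py .4696 .1889 .12 0.3
```

```text
t 22.65 pos [ 0.5981 -0.2665  0.0095] closing -53.9 j7 -12 turn -54.2 shift 45.61 -12.61 -11.05 tilt [ 0.  0. -1.] grip 0.0319 29.999996088445187
```

{"fn": "arm_command", "kwargs": {"moves": [0, 0, -1, 0, 0, 0, -3, 0, 0, 0, -4, 0, 0, 0, -3, -7, 0, 0, 0, -7, 0, 0, 0, -7, 0, 0, 0, -7, 0, 0, 0, -7, 0, 0, 0, -7, 0, 0, 0, -7, 0, 0, 0, -5.2, 0, 0, 0, 0]}}

```text
time: 23.65
ee_pos: [0.5975, -0.2665, 0.1194]
eef_rot: [0.704, 0.711, 0.0, -0.0]
ft_force: [-0.1, -0.3, -0.7]
width: 0.0317
grip_force: 30.0
```

{"fn": "arm_command", "kwargs": {"moves": [2, -0.5, 0, 0, 3.8, -1.1, 0, 0, 3.8, -1.1, 0, 0, 3.8, -1.1, 0, 0, 3.8, -1.1, 0, 0, 3.8, -1.1, 0, 0, 3.8, -1.1, 0, 0, 3.8, -1.1, 0, 0, 3.8, -1.1, 0, 0, 3.8, -1.1, 0, 0, 3.8, -1.1, 0, 0, 3.8, -1.1, 0, 0]}}

```text
time: 24.65
ee_pos: [0.4682, 0.1724, 0.1195]
eef_rot: [0.707, 0.708, 0.0, -0.0]
ft_force: [1.0, -0.3, -0.5]
width: 0.0316
grip_force: 30.0
```

{"fn": "arm_command", "kwargs": {"moves": [1.8, 0, 0, 0, 0, 0, 0, 0, 0, 0, 0, 0, 0, 0, 0, 0]}}

```text
time: 24.98
ee_pos: [0.4693, 0.1877, 0.1192]
eef_rot: [0.706, 0.708, -0.0, 0.0]
ft_force: [-0.3, -0.1, -0.3]
width: 0.0316
grip_force: 30.0
```

```bash
python3 go.py .4696 .1889 .0185 0.3
```

```text
t 24.98 pos [0.4693 0.1877 0.1192] closing 0.2 j7 -23 turn -0.1 shift 0.12 0.03 10.07 tilt [-0.001 -0.    -1.   ] grip 0.0316 29.99979492276907
```

{"fn": "arm_command", "kwargs": {"moves": [0.1, 0, 2, 0, 0, 0, 3, 0, 0, 0, 3, 0, 0, 0, 1.2, 0, 0, 0, 0.5, 0, 0, 0, 0.2, 0, 0, 0, 0, 0, 0, 0, 0, 0, 0, 0, 0, 0]}}

```text
time: 25.73
ee_pos: [0.4699, 0.1901, 0.0213]
eef_rot: [0.705, 0.709, 0.001, 0.0]
ft_force: [0.5, 1.1, -1.6]
width: 0.0318
grip_force: 30.0
```

{"fn": "arm_command", "kwargs": {"moves": [0, 0, 0.1, 0, 0, 0, 0, 0, 0, 0, 0, 0]}}

```text
time: 25.98
ee_pos: [0.4692, 0.19, 0.0195]
eef_rot: [0.705, 0.709, 0.0, -0.0]
ft_force: [0.2, 0.1, -0.6]
width: 0.0316
grip_force: 30.0
```

{"fn": "arm_command", "kwargs": {"moves": [0, 0, 0.1, 0, 0, 0, 0, 0, 0, 0, 0, 0]}}

```text
time: 26.23
ee_pos: [0.4693, 0.1901, 0.0185]
eef_rot: [0.705, 0.709, 0.0, -0.0]
ft_force: [-1.3, -0.5, 4.7]
width: 0.0314
grip_force: 30.0
```

T-nut down. Release it and go to the coupling nut, closing at -10.7° (flat normals every 60°).

{"fn": "arm_command", "kwargs": {"moves": [0, 0, 0, 0, 0, 0, 0, 0, 0, 0, 0, 0, 0, 0, 0, 0, 0, 0, 0, 0, 0, 0, 0, 0, 0, 0, 0, 0, 0, 0, -2, 0, 0, 0, -3, 0, 0, 0, -4, 0, 0, 0, -3, 5, 0, 0, 0, 6], "fingers": 55}}

```text
time: 27.23
ee_pos: [0.4721, 0.1911, 0.1442]
eef_rot: [0.771, 0.637, 0.004, 0.0]
ft_force: [0.8, 0.3, 0.1]
width: 0.048
grip_force: 0.0
```

```bash
python3 go.py .4596 -.1356 .13 -10.7
```

```text
t 27.23 pos [0.4721 0.1911 0.1442] closing -10.9 j7 -35 turn -0.2 shift -32.33 4.84 1.42 tilt [ 0.007  0.006 -1.   ] grip 0.048 0.0
```

{"fn": "arm_command", "kwargs": {"moves": [-2, 0.4, 0, 0, -3.8, 0.6, 0, 0, -3.8, 0.6, 0, 0, -3.8, 0.6, 0, 0, -3.8, 0.6, 0, 0, -3.8, 0.6, 0, 0, -3.8, 0.6, 0, 0, -3.8, 0.6, 0, 0, -3.7, 0.3, 0, 0, 0, 0, 0, 0, 0, 0, 0, 0, 0, 0, 0, 0], "fingers": 65}}

```text
time: 28.23
ee_pos: [0.4575, -0.1362, 0.1381]
eef_rot: [0.77, 0.638, 0.0, -0.0]
ft_force: [0.9, 0.5, -0.3]
width: 0.0565
grip_force: 0.0
```

```bash
python3 go.py .4596 -.1356 .010 -10.7; python3 - <<'E'
from fit import *
i,im=snap('wrist','w5'); u,v=w2pix(i,(.4596,-.1356,.022)); print(u,v)
mk,a=mask(im,(int(u),int(v))); print(a)
x,f=fit('hex',[(i,mk)],(.4596,-.1356,[0,.34,.7])); print(x,np.degrees(x[2]),f)
cv2.imwrite('pics/w5c.png',cv2.resize(cv2.imread('pics/w5.png')[80:280,156:356],None,fx=2.5,fy=2.5))
E
```

```text
t 28.23 pos [ 0.4575 -0.1362  0.1381] closing -10.7 j7 4 turn 0.0 shift 0.1 0.19 12.81 tilt [ 0. -0. -1.] grip 0.0565 0.0
259.8557201075776 186.4042859893622
843
[ 0.45802369 -0.13782719  0.40449124] 23.17564091243075 0.05612733735125941
```

View pics/w5c.png

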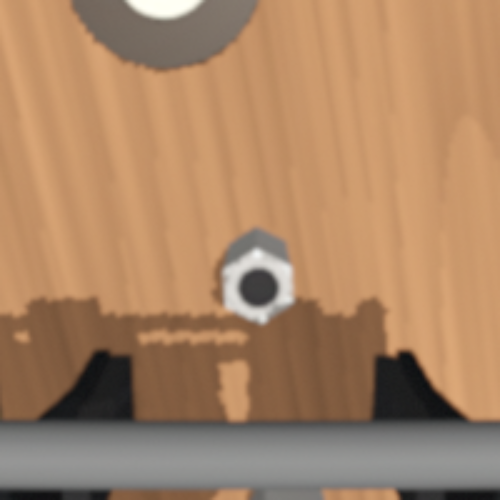

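The coupling nut (crop 258,285) has its flats square to the closing line to within a few degrees. I'll go down and grip it.

{"fn": "arm_command", "kwargs": {"moves": [0.1, 0.1, 2, -2, 0, 0, 3, 0, 0, 0, 3, 0, 0, 0, 2.5, 0, 0, 0, 1.5, 0, 0, 0, 0.7, 0, 0, 0, 0, 0]}}

```text
time: 28.87
ee_pos: [0.4579, -0.1347, 0.0099]
eef_rot: [0.758, 0.652, -0.001, -0.001]
ft_force: [0.2, 0.2, 0.9]
width: 0.0567
grip_force: 0.0
```

{"fn": "arm_command", "kwargs": {"moves": [0, 0, 0, 0, 0, 0, 0, 0, 0, 0, 0, 0, 0, 0, 0, 0, 0, 0, 0, 0, 0, 0, 0, 0, 0, 0, 0, 0, 0, 0, 0, 0, 0, 0, 0, 0, 0, 0, 0, 0, 0, 0, 0, 0], "fingers": 0}}

```text
time: 29.78
ee_pos: [0.459, -0.1358, 0.0115]
eef_rot: [0.758, 0.652, 0.0, 0.0]
ft_force: [-0.6, 1.4, 5.9]
width: 0.0234
grip_force: 30.0
```

```bash
python3 go.py .4692 .2654 .13 -8.7
```

```text
t 29.78 pos [ 0.459  -0.1358  0.0115] closing -8.7 j7 16 turn 0.0 shift 39.81 -5.06 -11.85 tilt [ 0.  0. -1.] grip 0.0234 29.989737068794966
```

{"fn": "arm_command", "kwargs": {"moves": [0, 0, -1, 0, 0, 0, -3, 0, 0, 0, -4, 0, 2, -0.2, -2, 0, 3.8, -0.5, 0, 0, 3.8, -0.5, 0, 0, 3.8, -0.5, 0, 0, 3.8, -0.5, 0, 0, 3.8, -0.5, 0, 0, 3.8, -0.5, 0, 0, 3.8, -0.5, 0, 0, 3.8, -0.5, 0, 0]}}

```text
time: 30.78
ee_pos: [0.4655, 0.1924, 0.1117]
eef_rot: [0.759, 0.652, 0.0, 0.0]
ft_force: [1.3, -0.5, -0.0]
width: 0.0235
grip_force: 30.0
```

{"fn": "arm_command", "kwargs": {"moves": [3.8, -0.5, 0, 0, 3.2, -0.4, 0, 0, 0, 0, 0, 0, 0, 0, 0, 0, 0, 0, 0, 0]}}

```text
time: 31.2
ee_pos: [0.4676, 0.2605, 0.1112]
eef_rot: [0.759, 0.652, -0.0, 0.0]
ft_force: [-0.2, -0.2, -1.1]
width: 0.0239
grip_force: 30.0
```

```bash
python3 go.py .4692 .2654 .0205 -8.7
```

```text
t 31.2 pos [0.4676 0.2605 0.1112] closing -8.7 j7 -37 turn 0.0 shift 0.51 0.09 9.07 tilt [-0.001  0.    -1.   ] grip 0.0239 29.989789351004674
```

{"fn": "arm_command", "kwargs": {"moves": [0.4, 0, 2, 0, 0, 0, 3, 0, 0, 0, 2, 0, 0, 0, 1.2, 0, 0, 0, 0.5, 0, 0, 0, 0.2, 0, 0, 0, 0, 0, 0, 0, 0, 0, 0, 0, 0, 0]}}

```text
time: 31.95
ee_pos: [0.4689, 0.2657, 0.0233]
eef_rot: [0.759, 0.652, 0.001, -0.0]
ft_force: [-1.0, -0.3, -0.0]
width: 0.0241
grip_force: 30.0
```

{"fn": "arm_command", "kwargs": {"moves": [0, 0, 0.1, 0, 0, 0, 0, 0, 0, 0, 0, 0]}}

```text
time: 32.2
ee_pos: [0.4683, 0.2655, 0.0214]
eef_rot: [0.758, 0.652, 0.0, -0.0]
ft_force: [-0.3, 0.4, -0.3]
width: 0.0237
grip_force: 30.0
```

{"fn": "arm_command", "kwargs": {"moves": [0, 0, 0.05, 0, 0, 0, 0, 0, 0, 0, 0, 0]}}

```text
time: 32.45
ee_pos: [0.4682, 0.2653, 0.0206]
eef_rot: [0.758, 0.652, 0.0, -0.0]
ft_force: [-0.3, -0.5, -1.3]
width: 0.0238
grip_force: 30.0
```

{"fn": "arm_command", "kwargs": {"moves": [0, 0, 0.05, 0, 0, 0, 0.03, 0, 0, 0, 0, 0]}}

```text
time: 32.7
ee_pos: [0.4682, 0.2654, 0.0205]
eef_rot: [0.758, 0.652, 0.0, -0.0]
ft_force: [-3.8, -1.7, 8.7]
width: 0.0237
grip_force: 30.0
```

Contact. Release, go up and back off so the tray can be seen.

{"fn": "arm_command", "kwargs": {"moves": [0, 0, 0, 0, 0, 0, 0, 0, 0, 0, 0, 0, 0, 0, 0, 0, 0, 0, 0, 0, 0, 0, 0, 0, 0, 0, -2, 0, 0, 0, -3, 0, 0, 0, -4, 0, 0, 0, -4, 0, 0, 0, -4, 0, 0, 0, -3, 0], "fingers": 50}}

```text
time: 33.7
ee_pos: [0.4687, 0.2653, 0.2234]
eef_rot: [0.759, 0.652, 0.001, -0.0]
ft_force: [1.2, -0.3, 0.4]
width: 0.0438
grip_force: 0.0
```

{"fn": "arm_command", "kwargs": {"moves": [-3.5, 0, 0, 0, -3.5, 0, 0, 0, -3.5, 0, 0, 0, -3.5, 0, 0, 0, -3.5, 0, 0, 0, -3.5, 0, 0, 0, -3.5, 0, 0, 0, -3.5, 0, 0, 0, -3.5, 0, 0, 0, 0, 0, 0, 0, 0, 0, 0, 0]}}

```text
time: 34.62
ee_pos: [0.4206, -0.0475, 0.22]
eef_rot: [0.76, 0.65, 0.001, -0.0]
ft_force: [0.6, 0.5, 1.0]
width: 0.0435
grip_force: 0.0
```

```bash
python3 - <<'E'
from h import *
a=snap('scene','e1')[1]; b=snap('side','e2')[1]
z=lambda x:cv2.resize(x,(400,320),interpolation=cv2.INTER_CUBIC)[:,:,::-1]
cv2.imwrite('pics/e.png',cv2.hconcat([z(a[145:241,285:405]),z(b[95:191,150:270])]))
print(r.read_state()['time'])
E
```

```text
34.7167
```

View pics/e.png

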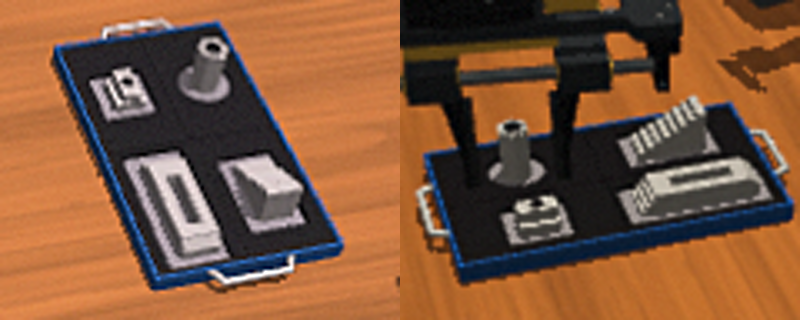

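Both views show all four parts upright and flat in their own recesses: hex (208,70), T-nut (125,90), strap (180,205), step block (265,190). I'm handing it in.

```bash
python3 -c "
from bench import r
print(r.close_job())"
```

```text
the job is handed in; nothing more can be done
None
```

The strap clamp, step block, T-nut and coupling nut all sit upright and flat in their own recesses; I never touched the offcuts, and the job is handed in at about 35 s of the 112 s, with no verdict returned.

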